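Press a glued dongle in its clamp nest, then hold its plug up to the inspection camera

ROBOT

A 6-joint arm with a two-finger parallel gripper is mounted at the origin on the work surface. World frame = base frame: x ahead of the robot, y to its left, z up, the work surface at z = 0. Lengths are in m, angles in degrees, forces in N, time in s.
With the tool pointing down it reaches from about 0.35 to 0.875 m from the base axis. Payload 15.5 kg.
Tool frame: the origin (TCP) lies at the very end of the fingers, on their centre line; the grasp point (between the pads) lies behind it (env.pinch_z is the y of the grasp point in the tool frame, in m); y points along the fingers, z is the direction in which the jaws open and shut, and the axes are right-handed (so a half turn about y gives the same grasp; the last joint's range is limited). The gripper opens to 85 mm and grips with 20 to 120 N. Pads are 22 mm wide; open, the fingers measure 114 mm over their backs; the gripper's body (76 mm by 85 mm) begins 54 mm behind the grasp point. The pads swing forward as they close: fully open they stand 13 mm farther back than shut.
Start: joints at [62.768, 28.281, 77.091, -0, 74.628, -5.472], TCP at [0.232, 0.58, 0.231] pointing down, gripper open.
Joint ranges: [-166.48, 166.48], [-47.26, 123.95], [12.59, 153.08], [-70.14, 250.14], [6.76, 159.57], [-176.63, 176.63]. Speed limits (degrees/s): [108.29, 108.29, 147.25, 172.46, 172.46, 172.46].

INTERFACE

Orientations are given as [roll, pitch, yaw] about the fixed x, y, z axes, in that order (R = Rz(yaw) Ry(pitch) Rx(roll)).
In Python, from cell import status, vision, env gives the robot as it stands.
- The arm moves only by the tool send_rows, never from a script. Its argument "motion" is a list of rows, each a list of 7 numbers: the shift along the world's x, y, z in m, then the turn, a rotation vector about the world's x, y, z in degrees, then the finger opening in m, from 0 to 0.0854. A call has exactly 8 rows; each row is the pose to reach, as a shift and turn from the pose commanded when the call began; what a row does not reach only later rows make up. A row lasts 1/12 s, in which the tool goes at most 41.7 mm and 7.16 degrees, less where a joint would pass 70% of its speed; a pose out of reach is approached as far as the arm can. A call with a gripper value outside its range is refused whole. The fingers move at their own pace and stop on an object; "grip_force" is the grip in N (left out, the last holds). Time passes only in rows, so rows that repeat a pose let the fingers close, or fill a call up. It gives the time, the measured TCP pose, the force and the opening at its end, in the units of the state.
- status.sense(): the state, without advancing time (a new reading comes with each control period).
- vision.grab_frame(name): name is "scene" or "side" or "wrist"; returns the picture (420x560x3 uint8, red, green, blue); there is no depth.
- vision.camera_model(name): a dict with "mtx" (3x3 intrinsics, pixels), "world_from_camera" (4x4, takes a point from camera to world coordinates). Camera axes: x right, y up, looking along -z (the intrinsics and any distortion apply to the point x, -y, -z); pixel columns grow to the right and rows downward; lengths in m; the calibration is good to about 2 mm. The wrist camera is an equidistant fisheye: a pixel r from the principal point sees the ray r / f radians off the axis. A picture is of the moment at which its call begins: read the wrist's pose just before it. camera_model takes no time and is no camera call; for the wrist camera it gives the pose at the moment of the call.
- env.close_job(): hands the job in, once; it reports no verdict.
The state is a dict: "time": time; "q": joint angles; "qd": joint speeds; "joint_torque": joint torques, N m; "position": TCP position; "ee_rot": TCP orientation; "contact_force": force on the tool from outside, world axes, zero at the start; "ft_torque": the same for the moment, N m; "finger_gap": finger opening in m.
Only numpy, scipy, OpenCV 4.12 (cv2) and the standard library are available. Lean on these libraries where they do the work, as an engineer would, in place of code of your own. Each camera call takes 0.05 s, during which the arm holds its last target. There are 200 camera calls.

TASK

The dongle in the nest has just been glued: swing the clamp over onto it and let it press for two seconds, then swing the clamp back past upright so that it stays open. Take the dongle out and hold it in the air in front of the inspection camera, its plug pointing straight into the lens along the camera's slanting line of sight, flat top face still up, with the plug's tip in the middle of the view 60 mm from the lens. Finish holding it still there, with nothing but the gripper touching it, and leave the other things on the bench alone.

Things in the scene. Friction and masses are not known exactly. Their poses are not given: they have to be found in the camera images.
- nest: Fixed gluing nest: aluminium base plate 120 (x) x 215 (y, -90 to +125) x 10 mm. Origin on the bench below the middle of the dongle's seat, z up. The dongle lies on a rib along x, 60 x 20 mm, top 30 mm above the bench. Steel lugs at x = +-19 to 28 mm reach 6 mm up its long sides, stops 8 mm up its ends; lift straight up. The sides' middle is free. Hinge cheeks at y 80 to 110, 76 mm high.
- clamp (a joint): Clamp arm's angle, rad, about a hinge along the nest's x: 0 = level, its pad resting on the dongle; grows as the arm swings up and over; balances near 1.5; 1.9 = open on its stop, leaning away from the dongle. The damped 0.3 kg arm falls slowly by its own weight to the side of upright it is left on, which also presses the dongle; a few N at the bar move it. Starts open.
- clamp_bar (a point): Middle of the clamp's handle: black round crossbar, 12 mm diameter, 100 mm long, along the nest's x, turning freely on its pin; free to grip 12 to 48 mm either side of the middle, where the 12 mm wide arm joins. From the hinge it lies 160 mm along the nest's -y and 25 mm up at joint 0 (90 mm above the bench) and circles the hinge; at 1.9 it is 75 mm beyond the hinge (+y), 209 mm above the bench.
- clamp_hinge (a point): Point on the clamp's hinge axis, in the arm's middle plane: 95 mm along the nest's +y from its origin, 65 mm above the bench. Axes as the nest's.
- press_pad (a point): Round rubber pad of 20 mm diameter under the clamp arm, 95 mm from the hinge. This point: centre of its lower face, which rests on the dongle's top (44 mm above the bench) when the clamp is shut.
- dongle: The part: a grey plastic dongle, body 60 (x) x 30 (y) x 14 (z) mm, about 45 g, with a flat steel plug 12 mm wide and 4.6 mm thick standing 15 mm out of the middle of its +x end. Origin: centre of the body's underside; x towards the plug, z up out of the flat top. It starts flat in the nest, its axes along the nest's.
- plug_tip (a point): Middle of the plug's end face: 45 mm along x and 7 mm up z from the dongle's origin. Axes as the dongle's.
- camera: Inspection camera head, fixed on a post: grey box 65 x 50 x 46 mm, black lens barrel, white ring of 54 mm diameter, looking towards the robot's side and 25 degrees (0.436 rad) down. Origin on the post's axis at the head's sleeve, z up; it looks along -x and down. The front of the lens lies 100 mm along -x and 12 mm below the origin. Its height, place and direction vary.
- spot (a point): The point in the air where the plug's tip belongs: 60 mm in front of the lens on its line of sight. Its axes are the wanted attitude of the dongle's axes: x points straight into the lens (25 degrees upwards), y is level, z leans 25 degrees from upright towards the robot.
- stand: Camera stand: dark foot plate 100 x 120 x 14 mm with an upright post 330 mm high and 16 mm thick. Origin: on the bench under the post. Fixed.
- phone: Bystander: loose phone lying flat, 146 x 71 x 8 mm, origin centre of underside.
- bottle: Bystander: loose small white bottle, 44 mm diameter, 100 mm high, standing, origin centre of underside.
- driver: Bystander: loose screwdriver lying on the bench, origin under its middle.
- tape: Bystander: loose roll of tape lying flat, 90 mm diameter, 22 mm high, origin centre of underside.
Mind the look-alikes: they are no part of the job. Of the things shaped like the nest, the aluminium one is meant.

How it is judged:
By the outcome, as a careful person would: the job done as asked, in the order asked, and still so for the second after the job is handed in, while the arm keeps its last pose, push and grip.
It also fails if it takes over 72 s, if anything falls off the work surface, if the arm or the gripper's body presses on something with over 40 N, if the wrist force passes 120 N, or if a joint passes its speed limit or range.

## Working session

There is one attempt and no reset: what is moved stays moved. The work goes in short steps, Python scripts to look and compute and a tool call to move; the robot and the scene stay as the last step left them, time stands still between calls to the robot, and variables do not carry over. Pictures are saved under pics/ and viewed, about 8 in all and at most 12, crops included, and the job is handed in when it is done.

Besides the shell and the picture viewer there is one more tool, called as name(argument=value, ...), one argument or row to a line, values as JSON. send_rows: Moves the arm, as the interface text tells. Its arguments: {"type":"object","properties":{"motion":{"type":"array"},"grip_force":{"type":"number"}},"required":["motion"]}

```bash
mkdir -p pics; ls
python3 - <<'E'
from cell import status, vision, env
import cv2, numpy as np
np.set_printoptions(precision=4,suppress=True)
s=status.sense(); print(s['time'],s['position'],s['ee_rot'],s['finger_gap'],env.pinch_z)
for n in("scene","side","wrist"):
    m=vision.camera_model(n); print(n,m)
    f=vision.grab_frame(n); cv2.imwrite(f'pics/{n}0.png',cv2.cvtColor(f,cv2.COLOR_RGB2BGR))
E
```

```text
pics
0.0 [0.2315 0.5801 0.2307] [-90.0708   0.0066 -21.7606] 0.08530044787735791 -0.0187
scene {'mtx': array([[486.0047,   0.    , 277.5328],
       [  0.    , 486.0047, 201.3374],
       [  0.    ,   0.    ,   1.    ]]), 'world_from_camera': array([[ 0.614 , -0.4829,  0.6244,  1.4016],
       [ 0.7893,  0.3804, -0.482 , -0.743 ],
       [-0.0047,  0.7888,  0.6147,  1.0592],
       [ 0.    ,  0.    ,  0.    ,  1.    ]])}
side {'mtx': array([[399.8232,   0.    , 279.3722],
       [  0.    , 399.8232, 205.9814],
       [  0.    ,   0.    ,   1.    ]]), 'world_from_camera': array([[ 0.9235,  0.2269, -0.3094,  0.1631],
       [-0.3837,  0.5402, -0.749 , -0.8065],
       [-0.0028,  0.8104,  0.5859,  0.7892],
       [ 0.    ,  0.    ,  0.    ,  1.    ]])}
wrist {'mtx': array([[325.1923,   0.    , 277.3376],
       [  0.    , 325.1923, 210.6224],
       [  0.    ,   0.    ,   1.    ]]), 'world_from_camera': array([[ 0.3715, -0.8783, -0.301 ,  0.1534],
       [ 0.9284,  0.3513,  0.1207,  0.6114],
       [-0.0002, -0.3243,  0.946 ,  0.3737],
       [ 0.    ,  0.    ,  0.    ,  1.    ]])}
```

View pics/scene0.png

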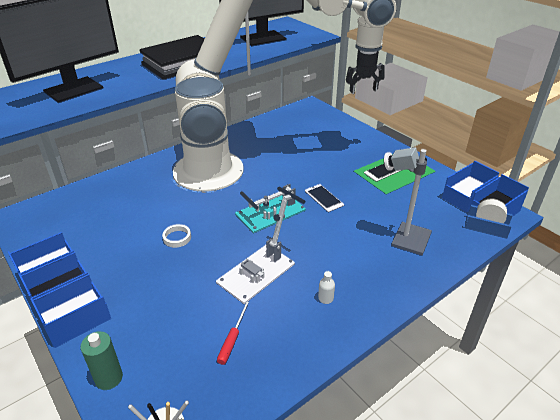

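View pics/side0.png

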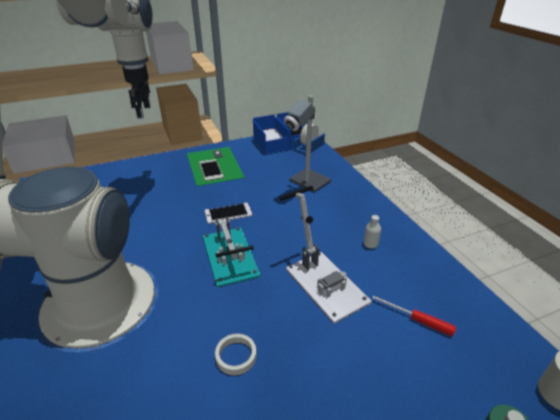

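View pics/wrist0.png

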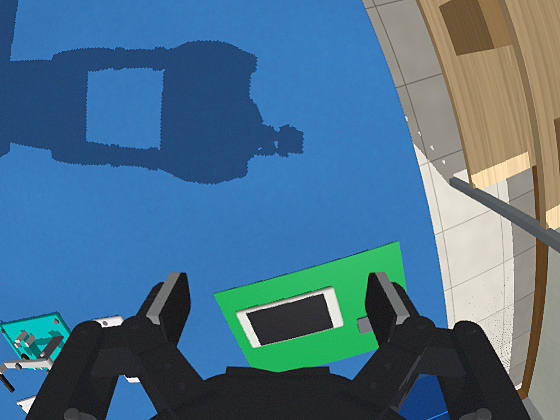

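Run:
```python
import cv2, numpy as np
a=cv2.imread('pics/scene0.png');b=cv2.imread('pics/side0.png')
def crop(im,x,y,w,h,k): return cv2.resize(im[y:y+h,x:x+w],None,fx=k,fy=k,interpolation=cv2.INTER_CUBIC)
cv2.imwrite('pics/nest1.png',np.hstack([crop(a,210,180,100,140,4),crop(b,280,185,100,140,4)]))
cv2.imwrite('pics/cam1.png',np.hstack([crop(a,345,140,100,120,4),crop(b,260,90,100,120,4)]))
```

```text
(no output)
```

View pics/nest1.png

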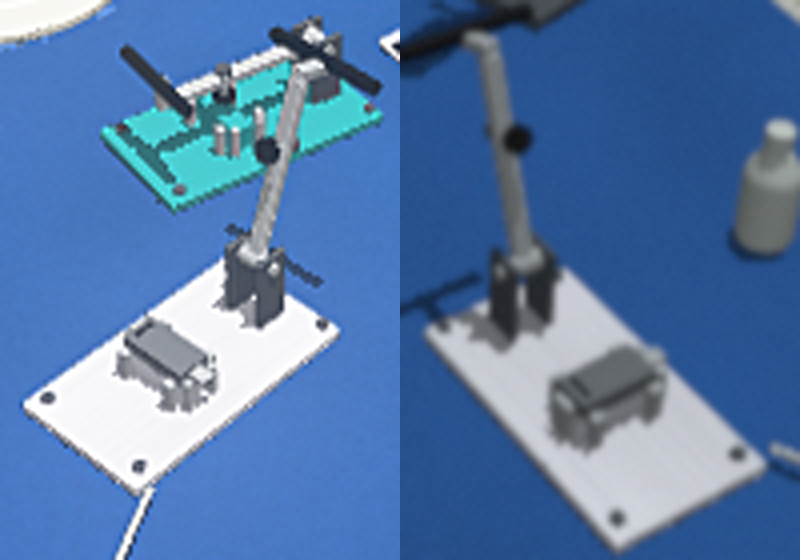

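View pics/cam1.png

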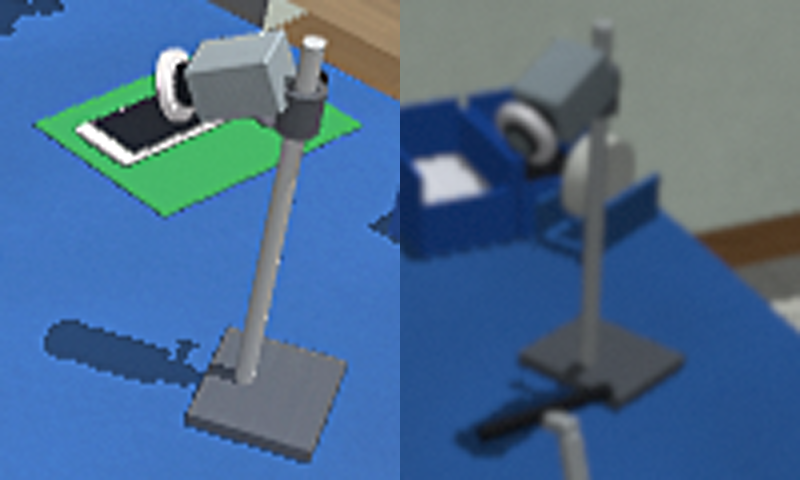

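```bash
cat > h.py <<'E'
import numpy as np, cv2
from scipy.optimize import least_squares
from scipy.spatial.transform import Rotation as Ro
from cell import status, vision, env
np.set_printoptions(precision=4,suppress=True)
M={n:vision.camera_model(n) for n in("scene","side")}
def proj(n,P,m=None):
    m=m or M[n]; T=m['world_from_camera'];K=m['mtx']
    p=(np.atleast_2d(P)-T[:3,3])@T[:3,:3]; p=p*[1,-1,-1]
    if n=='wrist':
        r=np.hypot(p[:,0],p[:,1]);th=np.arctan2(r,p[:,2]); q=p[:,:2]/r[:,None]*th[:,None]
    else: q=p[:,:2]/p[:,2:]
    return q*[K[0,0],K[1,1]]+K[:2,2]
def cr(pts,x,y,k=4): return (np.array(pts,float)+.5)/k-.5+[x,y]
def tri(obs,x0=(.6,.2,.2)):   # obs list of (cam,uv[,model])
    f=lambda X:np.concatenate([(proj(o[0],X,o[2] if len(o)>2 else None)[0]-o[1]) for o in obs])
    r=least_squares(f,x0); return r.x,r.fun
E
python3 - <<'E'
from h import *
C=np.array([[-60,-90,10],[60,-90,10],[60,125,10],[-60,125,10]])/1000
s=cr([[25,403],[138,487],[340,328],[228,258]],210,180)
d=cr([[212,537],[368,465],[165,270],[25,330]],280,185)
def W(p,P): return P@Ro.from_euler('z',p[2]).as_matrix().T+[p[0],p[1],0]
for use in('both','scene','side'):
    f=lambda p:np.concatenate(([(proj('scene',W(p,C))-s).ravel()] if use!='side' else [])+([(proj('side',W(p,C))-d).ravel()] if use!='scene' else []))
    r=least_squares(f,[.6,.1,.3]);print(use,r.x[:2],np.degrees(r.x[2]),r.fun.reshape(-1,2).tolist() if use=='both' else '')
    if use=='both':p=r.x
bar=[('scene',cr([[325,61]],210,180)[0]),('side',cr([[148,415]],260,90)[0])]
print('bar',*tri(bar),'pred',W(p,np.array([[0,.17,.209]])))
for nm,a,b in(('ring',[172,86],[126,134]),('posttop',[315,42],[202,25]),('postbase',[246,380],[190,365])):
    print(nm,*tri([('scene',cr([a],345,140)[0]),('side',cr([b],260,90)[0])]))
# plate foot corners, top z .014
T=np.array
E
```

```text
both [ 0.561  -0.1925] 8.766774273999758 [[-0.7815611205300854, -0.9263288868819473], [-0.658894927679853, -0.05737829068624478], [0.3482804373429076, -0.5092480903608134], [0.05780387250246122, -1.4283454951134331], [1.179244566232171, 1.6791364924622485], [0.3294133450547747, -0.7572808817001828], [0.2754207905093722, -1.467311504007455], [-0.03672742341814228, -1.0609353848258252]]
scene [ 0.5638 -0.1934] 9.236153058975596 
side [ 0.5595 -0.1927] 8.446392051670557 
bar [ 0.5346 -0.0249  0.2053] [-0.0805  0.1924 -0.0803 -0.1691] pred [[ 0.5351 -0.0245  0.209 ]]
ring [0.6434 0.2564 0.2654] [ 0.0651 -0.2315  0.0996  0.2315]
posttop [0.7272 0.2993 0.3271] [-0.0109  0.0444 -0.0197 -0.0471]
postbase [0.7293 0.2988 0.0082] [-0.0934  0.2314 -0.1202 -0.2558]
```

send_rows(
  motion=[
    [0.01,-0.018,0.01,0,0,1,0.085],
    [0.026,-0.045,0.025,0,0,2.5,0.085],
    [0.042,-0.075,0.04,0,0,4,0.085],
    [0.058,-0.105,0.05,0,0,5.5,0.085],
    [0.074,-0.135,0.06,0,0,7,0.085],
    [0.09,-0.165,0.07,0,0,8.5,0.085],
    [0.106,-0.195,0.07,0,0,10,0.085],
    [0.122,-0.225,0.07,0,0,11.5,0.085],
  ],
  grip_force=30,
)

```text
time: 0.82
position: [0.3543, 0.3541, 0.3018]
ee_rot: [-90.0, -0.0, -10.2]
contact_force: [1.2, 0.2, -0.4]
finger_gap: 0.0847
```

send_rows(
  motion=[
    [0.016,-0.03,0,0,0,1.5,0.085],
    [0.033,-0.06,0,0,0,3,0.085],
    [0.05,-0.09,0,0,0,4.5,0.085],
    [0.066,-0.12,0,0,0,6,0.085],
    [0.083,-0.15,0,0,0,7.5,0.085],
    [0.1,-0.18,0,0,0,9,0.085],
    [0.116,-0.21,0,0,0,10.5,0.085],
    [0.133,-0.24,0,0,0,12,0.085],
  ],
)

```text
time: 1.48
position: [0.487, 0.1138, 0.3012]
ee_rot: [-90.0, 0.0, 1.8]
contact_force: [1.0, 0.8, -0.3]
finger_gap: 0.0853
```

send_rows(
  motion=[
    [0.016,-0.03,0,0,0,1.5,0.085],
    [0.033,-0.06,0,0,0,3,0.085],
    [0.05,-0.09,0,0,0,4.5,0.085],
    [0.066,-0.115,0,0,0,6,0.085],
    [0.074,-0.13,0,0,0,7,0.085],
    [0.078,-0.135,0,0,0,7,0.085],
    [0.078,-0.135,0,0,0,7,0.085],
    [0.078,-0.135,0,0,0,7,0.085],
  ],
)

```text
time: 2.15
position: [0.5643, -0.019, 0.301]
ee_rot: [-90.0, 0.0, 8.7]
contact_force: [0.5, 0.6, -0.9]
finger_gap: 0.085
```

Run:
```python
from h import *
s=status.sense();print(s['time'],s['position'],s['ee_rot'])
m=vision.camera_model('wrist');f=vision.grab_frame('wrist')
g=cv2.cvtColor(f,cv2.COLOR_RGB2BGR)
cv2.imwrite('pics/w2raw.png',g)
import pickle;pickle.dump(m,open('w2.pkl','wb'))
cv2.imwrite('pics/w2.png',cv2.resize(g,(800,600),interpolation=cv2.INTER_CUBIC))
a=np.radians(8.77);R=Ro.from_euler('z',a).as_matrix();o=np.array([.561,-.1925,0])
P=np.array([[-60,-90,10],[60,-90,10],[60,125,10],[-60,125,10],[0,170,209],[-50,170,209],[50,170,209],[30,0,44-7+7],[45,0,37]])/1000
print(proj('wrist',P@R.T+o,m)*800/560)
```

```text
2.15 [ 0.5643 -0.019   0.301 ] [-89.9708   0.0393   8.6959]
[[139.461  158.1828]
 [150.9235 270.9306]
 [348.2727 267.409 ]
 [345.4442 142.1786]
 [393.6436 253.0776]
 [393.3301 156.1003]
 [393.9904 341.6202]
 [211.2417 247.4912]
 [215.5016 261.2793]]
```

View pics/w2.png

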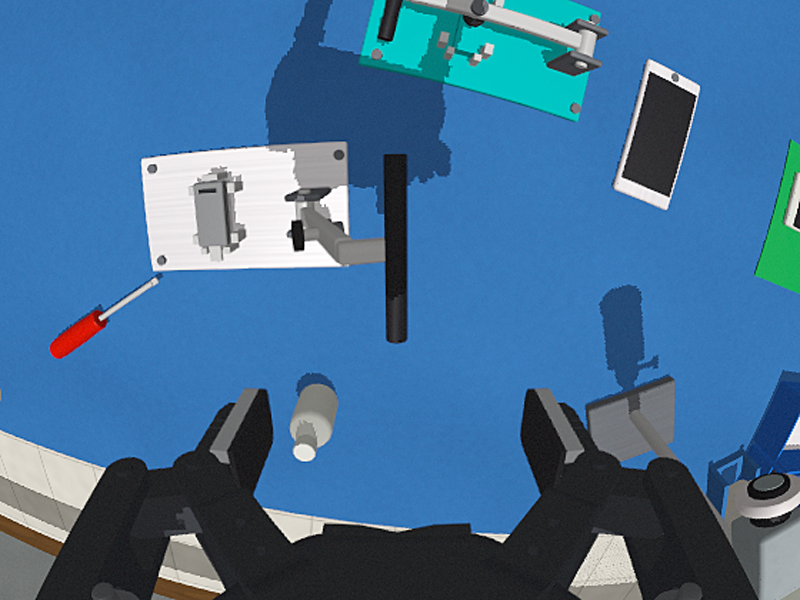

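send_rows(
  motion=[
    [0,0.001,-0.02,0,0,0,0.085],
    [0,0.001,-0.045,0,0,0,0.085],
    [0,0.001,-0.07,0,0,0,0.085],
    [0,0.001,-0.095,0,0,0,0.07],
    [0,0.001,-0.108,0,0,0,0.05],
    [0,0.001,-0.111,0,0,0,0.024],
    [0,0.001,-0.111,0,0,0,0.024],
    [0,0.001,-0.111,0,0,0,0.024],
  ],
)

```text
time: 2.87
position: [0.565, -0.018, 0.1913]
ee_rot: [-90.0, -0.1, 8.8]
contact_force: [0.5, -0.4, 0.8]
finger_gap: 0.0256
```

send_rows(
  motion=[
    [0.001,-0.006,0.002,0,0,0,0.024],
    [0.002,-0.013,0.006,0,0,0,0.024],
    [0.003,-0.022,0.01,0,0,0,0.024],
    [0.005,-0.031,0.013,0,0,0,0.024],
    [0.006,-0.04,0.015,0,0,0,0.024],
    [0.0075,-0.049,0.017,0,0,0,0.024],
    [0.009,-0.058,0.018,0,0,0,0.024],
    [0.01,-0.067,0.018,0,0,0,0.024],
  ],
)

```text
time: 3.53
position: [0.575, -0.0867, 0.2085]
ee_rot: [-90.0, -0.0, 8.7]
contact_force: [0.6, -0.2, 0.2]
finger_gap: 0.0241
```

send_rows(
  motion=[
    [0.002,-0.012,0.001,0,0,0,0.024],
    [0.004,-0.024,0,0,0,0,0.024],
    [0.0055,-0.036,-0.002,0,0,0,0.024],
    [0.007,-0.048,-0.005,0,0,0,0.024],
    [0.009,-0.06,-0.008,0,0,0,0.024],
    [0.011,-0.072,-0.012,0,0,0,0.024],
    [0.013,-0.084,-0.017,0,0,0,0.024],
    [0.015,-0.096,-0.023,0,0,0,0.024],
  ],
)

```text
time: 4.2
position: [0.5899, -0.1828, 0.1847]
ee_rot: [-90.0, 0.0, 8.7]
contact_force: [-0.7, 0.5, 0.2]
finger_gap: 0.0242
```

Run:
```python
from h import *
f=vision.grab_frame('scene');g=vision.grab_frame('side')
c=lambda im,x,y:cv2.cvtColor(cv2.resize(im[y:y+150,x:x+130],None,fx=3,fy=3,interpolation=2),4)
cv2.imwrite('pics/c3.png',np.hstack([c(f,200,170),c(g,265,185)]))
```

```text
(no output)
```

View pics/c3.png

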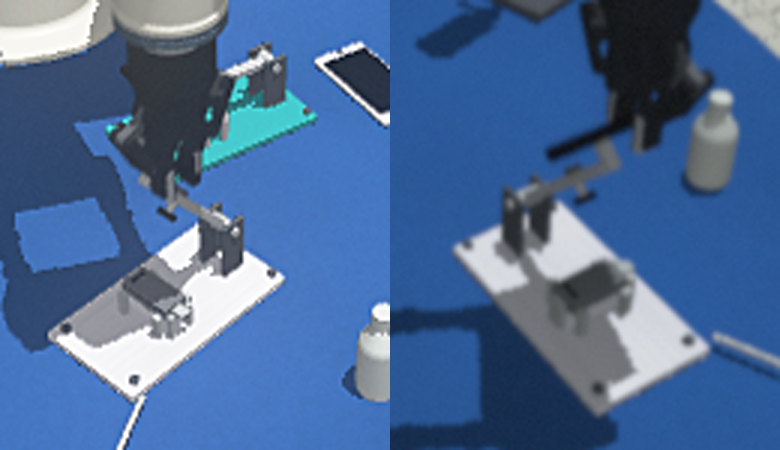

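send_rows(
  motion=[
    [0.001,-0.005,-0.003,0,0,0,0.024],
    [0.0015,-0.01,-0.007,0,0,0,0.024],
    [0.002,-0.015,-0.011,0,0,0,0.024],
    [0.003,-0.021,-0.016,0,0,0,0.024],
    [0.004,-0.0275,-0.023,0,0,0,0.024],
    [0.005,-0.0335,-0.03,0,0,0,0.024],
    [0.006,-0.0395,-0.037,0,0,0,0.024],
    [0.007,-0.046,-0.048,0,0,0,0.024],
  ],
)

```text
time: 4.97
position: [0.597, -0.2282, 0.1368]
ee_rot: [-90.0, -0.0, 8.7]
contact_force: [-0.2, -0.1, 0.5]
finger_gap: 0.0236
```

send_rows(
  motion=[
    [0.0005,-0.004,-0.007,0,0,0,0.024],
    [0.001,-0.008,-0.014,0,0,0,0.024],
    [0.0015,-0.011,-0.021,0,0,0,0.024],
    [0.002,-0.014,-0.029,0,0,0,0.024],
    [0.0025,-0.0165,-0.037,0,0,0,0.024],
    [0.003,-0.0185,-0.046,0,0,0,0.024],
    [0.003,-0.02,-0.054,0,0,0,0.024],
    [0.003,-0.021,-0.058,0,0,0,0.024],
  ],
)

```text
time: 5.63
position: [0.5993, -0.2483, 0.0779]
ee_rot: [-90.0, 0.1, 8.7]
contact_force: [0.1, 0.0, 0.2]
finger_gap: 0.0241
```

send_rows(
  motion=[
    [0,0,0,0,0,0,0.04],
    [0,0,0,0,0,0,0.04],
    [0,0,0,0,0,0,0.04],
    [0,0,0,0,0,0,0.04],
    [0,0,0,0,0,0,0.04],
    [0,0,0,0,0,0,0.04],
    [0,0,0,0,0,0,0.04],
    [0,0,0,0,0,0,0.04],
  ],
)

```text
time: 6.3
position: [0.5997, -0.2485, 0.0794]
ee_rot: [-90.0, -0.0, 8.7]
contact_force: [-0.4, -0.5, 0.4]
finger_gap: 0.0402
```

Run:
```python
from h import *
f=vision.grab_frame('scene');g=vision.grab_frame('side')
c=lambda im,x,y:cv2.cvtColor(cv2.resize(im[y:y+150,x:x+130],None,fx=3,fy=3,interpolation=2),4)
cv2.imwrite('pics/c4.png',np.hstack([c(f,200,170),c(g,265,185)]))
```

```text
(no output)
```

View pics/c4.png

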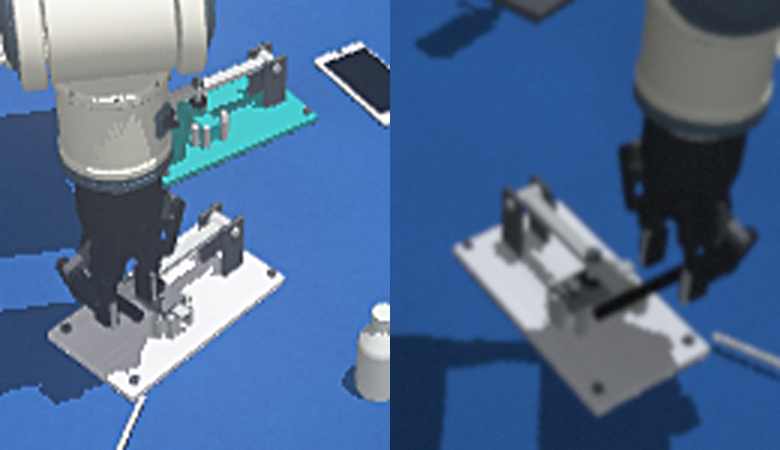

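send_rows(
  motion=[
    [0,0,-0.004,0,0,0,0.04],
    [0,0,-0.008,0,0,0,0.04],
    [0,0,-0.008,0,0,0,0.04],
    [0,0,-0.008,0,0,0,0.04],
    [0,0,-0.008,0,0,0,0.04],
    [0,0,-0.008,0,0,0,0.04],
    [0,0,-0.008,0,0,0,0.04],
    [0,0,-0.008,0,0,0,0.04],
  ],
)

```text
time: 7.07
position: [0.5998, -0.2486, 0.0714]
ee_rot: [-90.0, -0.0, 8.7]
contact_force: [-0.2, 0.2, 0.9]
finger_gap: 0.0399
```

send_rows(
  motion=[
    [0,0,0,0,0,0,0.04],
    [0,0,0,0,0,0,0.04],
    [0,0,0,0,0,0,0.04],
    [0,0,0,0,0,0,0.04],
    [0,0,0,0,0,0,0.04],
    [0,0,0,0,0,0,0.04],
    [0,0,0,0,0,0,0.04],
    [0,0,0,0,0,0,0.04],
  ],
)

```text
time: 7.73
position: [0.5997, -0.2485, 0.0713]
ee_rot: [-90.0, -0.0, 8.7]
contact_force: [-1.2, -0.4, -0.0]
finger_gap: 0.0394
```

send_rows(
  motion=[
    [0,0,0,0,0,0,0.04],
    [0,0,0,0,0,0,0.04],
    [0,0,0,0,0,0,0.04],
    [0,0,0,0,0,0,0.04],
    [0,0,0,0,0,0,0.04],
    [0,0,0,0,0,0,0.04],
    [0,0,0,0,0,0,0.04],
    [0,0,0,0,0,0,0.04],
  ],
)

```text
time: 8.4
position: [0.5997, -0.2485, 0.0713]
ee_rot: [-90.0, 0.0, 8.7]
contact_force: [0.2, 0.6, -0.8]
finger_gap: 0.0398
```

send_rows(
  motion=[
    [0,0,0,0,0,0,0.04],
    [0,0,0,0,0,0,0.04],
    [0,0,0,0,0,0,0.04],
    [0,0,0,0,0,0,0.04],
    [0,0,0,0,0,0,0.04],
    [0,0,0,0,0,0,0.04],
    [0,0,0,0,0,0,0.04],
    [0,0,0,0,0,0,0.04],
  ],
)

```text
time: 9.07
position: [0.5997, -0.2485, 0.0713]
ee_rot: [-90.0, -0.0, 8.7]
contact_force: [-0.3, -0.3, -0.6]
finger_gap: 0.0399
```

Run:
```python
from h import *
f=vision.grab_frame('scene');g=vision.grab_frame('side')
a=cv2.imread('pics/c4.png')
c=lambda im,x,y:cv2.cvtColor(cv2.resize(im[y:y+150,x:x+130],None,fx=3,fy=3,interpolation=2),4)
b=np.hstack([c(f,200,170),c(g,265,185)]);cv2.imwrite('pics/c5.png',b)
d=cv2.absdiff(a,b).max(2); print((d>30).sum(), np.argwhere(d>30).mean(0))
n=np.linalg.inv(np.array([[np.cos(.153),-np.sin(.153)],[np.sin(.153),np.cos(.153)]]))@(np.array(status.sense()['position'])[:2]-[.561,-.1925]);print('grip in nest',n)
# predicted bar centre pixel at joint 0 and 0.05, in crop coords of side
R=Ro.from_euler('z',.153).as_matrix()
for th in(0,.05):
    A=th+np.arctan2(25,160);P=np.array([[-.05,.095-.162*np.cos(A),.065+.162*np.sin(A)]])
    print(th,(proj('side',P@R.T+[.561,-.1925,0])-[265,185])*3+[390,0])
```

```text
13825 [175.5597 389.7404]
grip in nest [ 0.0297 -0.0613]
0 [[594.8386 312.1015]]
0.05 [[594.4715 303.7567]]
```

send_rows(
  motion=[
    [0,0,0,0,0,0,0.03],
    [0,0,0,0,0,0,0.02],
    [0,0,0,0,0,0,0.01],
    [0,0,0,0,0,0,0.005],
    [0,0,0,0,0,0,0.005],
    [0,0,0,0,0,0,0.005],
    [0,0,0,0,0,0,0.005],
    [0,0,0,0,0,0,0.005],
  ],
  grip_force=25,
)

```text
time: 9.83
position: [0.6004, -0.2512, 0.072]
ee_rot: [-90.2, -0.1, 8.7]
contact_force: [-1.5, -17.5, 1.9]
finger_gap: 0.011
```

send_rows(
  motion=[
    [0.0005,-0.003,0,0,0,0,0.005],
    [0.0005,-0.0035,0.003,0,0,0,0.005],
    [0.0005,-0.0025,0.009,0,0,0,0.005],
    [0,-0.0005,0.018,0,0,0,0.005],
    [-0.0005,0.003,0.0275,0,0,0,0.005],
    [-0.001,0.006,0.036,0,0,0,0.005],
    [-0.0015,0.01,0.045,0,0,0,0.005],
    [-0.002,0.0145,0.053,0,0,0,0.005],
  ],
)

```text
time: 10.5
position: [0.5974, -0.2334, 0.1247]
ee_rot: [-90.0, 0.0, 8.7]
contact_force: [-0.3, 1.0, -3.5]
finger_gap: 0.011
```

send_rows(
  motion=[
    [-0.001,0.0055,0.009,0,0,0,0.005],
    [-0.002,0.0115,0.018,0,0,0,0.005],
    [-0.003,0.018,0.0265,0,0,0,0.005],
    [-0.004,0.025,0.0345,0,0,0,0.005],
    [-0.005,0.0325,0.0415,0,0,0,0.005],
    [-0.006,0.0405,0.0485,0,0,0,0.005],
    [-0.0075,0.049,0.055,0,0,0,0.005],
    [-0.009,0.0575,0.0605,0,0,0,0.005],
  ],
)

```text
time: 11.17
position: [0.5881, -0.1754, 0.1851]
ee_rot: [-90.0, 0.0, 8.7]
contact_force: [-0.4, 5.1, -12.1]
finger_gap: 0.0109
```

send_rows(
  motion=[
    [-0.0015,0.01,0.005,0,0,0,0.005],
    [-0.003,0.02,0.01,0,0,0,0.005],
    [-0.005,0.032,0.014,0,0,0,0.005],
    [-0.0065,0.042,0.017,0,0,0,0.005],
    [-0.008,0.052,0.02,0,0,0,0.005],
    [-0.0095,0.062,0.022,0,0,0,0.005],
    [-0.011,0.072,0.023,0,0,0,0.005],
    [-0.0125,0.08,0.0235,0,0,0,0.005],
  ],
)

```text
time: 11.83
position: [0.5754, -0.0953, 0.2078]
ee_rot: [-90.0, 0.1, 8.8]
contact_force: [-3.0, -1.4, -21.2]
finger_gap: 0.011
```

send_rows(
  motion=[
    [-0.0015,0.009,-0.002,0,0,0,0.005],
    [-0.003,0.018,-0.0035,0,0,0,0.005],
    [-0.004,0.028,-0.005,0,0,0,0.005],
    [-0.006,0.038,-0.007,0,0,0,0.005],
    [-0.007,0.047,-0.01,0,0,0,0.005],
    [-0.0085,0.056,-0.013,0,0,0,0.005],
    [-0.0095,0.062,-0.015,0,0,0,0.005],
    [-0.0095,0.063,-0.0155,0,0,0,0.005],
  ],
)

```text
time: 12.5
position: [0.5659, -0.0318, 0.1938]
ee_rot: [-90.0, 0.0, 8.8]
contact_force: [-16.7, 3.5, 14.2]
finger_gap: 0.0109
```

send_rows(
  motion=[
    [0,0,0,0,0,0,0.02],
    [0,0,0,0,0,0,0.04],
    [0,0,0,0,0,0,0.06],
    [0,0,0,0,0,0,0.07],
    [0,0,0.005,0,0,0,0.07],
    [0,0,0.025,0,0,0,0.07],
    [0,0,0.05,0,0,0,0.07],
    [0,0,0.08,0,0,0,0.07],
  ],
)

```text
time: 13.17
position: [0.5662, -0.0336, 0.2731]
ee_rot: [-90.0, 0.1, 8.7]
contact_force: [0.1, -1.4, -1.0]
finger_gap: 0.07
```

send_rows(
  motion=[
    [0,-0.02,0.01,0,0,0,0.07],
    [-0.001,-0.045,0.01,0,0,0,0.07],
    [-0.002,-0.075,0.01,0,0,0,0.07],
    [-0.003,-0.105,0,0,0,0,0.07],
    [-0.004,-0.13,-0.02,0,0,0,0.07],
    [-0.005,-0.15,-0.05,0,0,0,0.07],
    [-0.005,-0.159,-0.08,0,0,0,0.07],
    [-0.005,-0.159,-0.11,0,0,0,0.07],
  ],
)

```text
time: 13.83
position: [0.562, -0.1951, 0.1622]
ee_rot: [-90.1, -0.1, 8.6]
contact_force: [0.2, 1.1, -1.0]
finger_gap: 0.0703
```

send_rows(
  motion=[
    [0,0,-0.01,0,0,0,0.07],
    [0,0,-0.03,0,0,0,0.07],
    [0,0,-0.045,0,0,0,0.07],
    [0,0,-0.05,0,0,0,0.07],
    [0,0,-0.05,0,0,0,0.07],
    [0,0,-0.05,0,0,0,0.07],
    [0,0,-0.05,0,0,0,0.07],
    [0,0,-0.05,0,0,0,0.07],
  ],
)

```text
time: 14.5
position: [0.5624, -0.1927, 0.114]
ee_rot: [-90.1, -0.1, 8.8]
contact_force: [0.1, 0.1, 0.7]
finger_gap: 0.0698
```

Run:
```python
from h import *
s=status.sense();print(s['time'],s['position'],s['ee_rot'])
m=vision.camera_model('wrist');f=vision.grab_frame('wrist');h=vision.grab_frame('side')
g=cv2.cvtColor(f,cv2.COLOR_RGB2BGR);h=cv2.cvtColor(h,4)
a=np.radians(8.77);R=Ro.from_euler('z',a).as_matrix();o=np.array([.561,-.1925,0])
P=np.array([[-60,-90,10],[60,-90,10],[60,125,10],[-60,125,10],[30,15,44],[-30,15,44],[-30,-15,44],[30,-15,44],[45,0,37]])/1000
q=proj('wrist',P@R.T+o,m);print(q)
k=np.hstack([cv2.resize(g,None,fx=.95,fy=.95),h[140:140+399,270:400][:280]] if 0 else [g,np.vstack([cv2.resize(h[180:320,270:390],(240,280)),np.zeros((140,240,3),np.uint8)])])
cv2.imwrite('pics/w6.png',k)
```

```text
14.5 [ 0.5624 -0.1927  0.114 ] [-90.0621  -0.0936   8.75  ]
[[163.2723 136.1377]
 [177.723  271.4782]
 [412.7884 269.5968]
 [430.8157 138.4498]
 [298.0108 261.2468]
 [299.8765 182.0082]
 [255.4096 182.0532]
 [257.4161 261.2871]
 [277.7213 274.0714]]
```

View pics/w6.png

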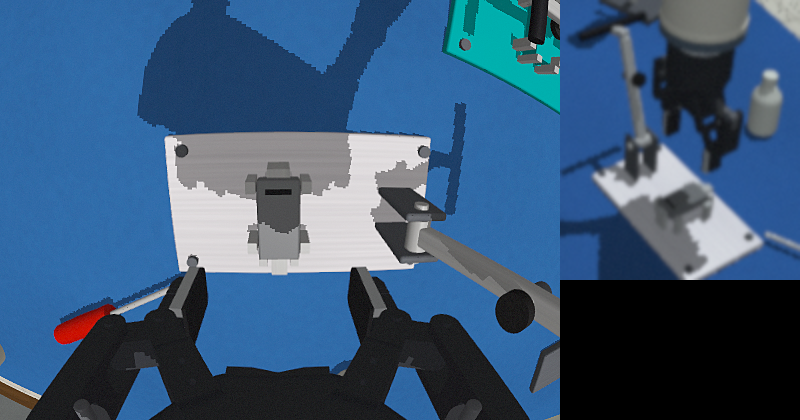

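send_rows(
  motion=[
    [-0.002,0.001,-0.02,0,0,0,0.07],
    [-0.002,0.001,-0.04,0,0,0,0.07],
    [-0.002,0.001,-0.06,0,0,0,0.07],
    [-0.002,0.001,-0.08,0,0,0,0.07],
    [-0.002,0.001,-0.09,0,0,0,0.07],
    [-0.002,0.001,-0.095,0,0,0,0.07],
    [-0.002,0.001,-0.095,0,0,0,0.06],
    [-0.002,0.001,-0.095,0,0,0,0.05],
  ],
  grip_force=40,
)

```text
time: 15.27
position: [0.5601, -0.1917, 0.0185]
ee_rot: [-90.0, -0.0, 8.7]
contact_force: [0.5, -0.4, -0.2]
finger_gap: 0.0507
```

send_rows(
  motion=[
    [0,0,0,0,0,0,0.04],
    [0,0,0,0,0,0,0.035],
    [0,0,0,0,0,0,0.031],
    [0,0,0,0,0,0,0.028],
    [0,0,0,0,0,0,0.022],
    [0,0,0,0,0,0,0.022],
    [0,0,0,0,0,0,0.022],
    [0,0,0,0,0,0,0.022],
  ],
)

```text
time: 15.93
position: [0.5601, -0.1917, 0.0187]
ee_rot: [-90.0, -0.1, 8.7]
contact_force: [-1.9, 0.5, 7.8]
finger_gap: 0.0297
```

send_rows(
  motion=[
    [0,0,0.004,0,0,0,0.022],
    [0,0,0.012,0,0,0,0.022],
    [0,0,0.024,0,0,0,0.022],
    [0,0,0.045,0,0,0,0.022],
    [0,0,0.075,0,0,0,0.022],
    [0,0,0.105,0,0,0,0.022],
    [0,0,0.135,0,0,0,0.022],
    [0,0,0.15,0,0,0,0.022],
  ],
)

```text
time: 16.6
position: [0.5607, -0.192, 0.1726]
ee_rot: [-90.1, -0.2, 8.7]
contact_force: [0.4, -0.5, 1.0]
finger_gap: 0.0292
```

Run:
```python
from h import *
import pickle
s=status.sense();print(s['time'],s['position'],s['ee_rot'],s['finger_gap'])
m=vision.camera_model('wrist');f=vision.grab_frame('wrist')
p=np.array(s['position']);R=Ro.from_euler('xyz',s['ee_rot'],degrees=True).as_matrix()
# dongle assumed: tip along tool x (dongle x), nominal
tip=p+R@np.array([.0458,-.0187+0.0,0]); print('tip',tip)
P=[p+R@np.array([x,y,z]) for x,y,z in((.0458,-.0187,0),(.0458,-.0187,.006),(.0458,-.0187,-.006),(.0308,-.0257,.015),(.0308,-.0257,-.015),(-.0292,-.0257,.015),(-.0292,-.0257,-.015))]
q=proj('wrist',np.array(P),m);print(q)
x0,y0=np.int32(q.mean(0))-[80,75]
c=f[y0:y0+150,x0:x0+160];print(x0,y0)
cw=cv2.cvtColor(cv2.resize(c,None,fx=3,fy=3,interpolation=2),4)
w2=cv2.imread('pics/w2raw.png')[290:400,480:560]; 
w2=cv2.resize(w2,None,fx=4,fy=4,interpolation=2); w2=np.vstack([w2,np.zeros((10,320,3),np.uint8)])
cv2.imwrite('pics/w7.png',np.hstack([cw,w2]))
```

```text
16.6 [ 0.5607 -0.192   0.1726] [-90.1493  -0.2244   8.7428] 0.029154294811547275
tip [ 0.6059 -0.185   0.1915]
[[277.0438 365.6627]
 [288.317  365.5955]
 [265.7714 365.6111]
 [307.633  354.7104]
 [246.3767 354.7523]
 [314.3929 245.2425]
 [239.229  245.308 ]]
196 253
```

View pics/w7.png

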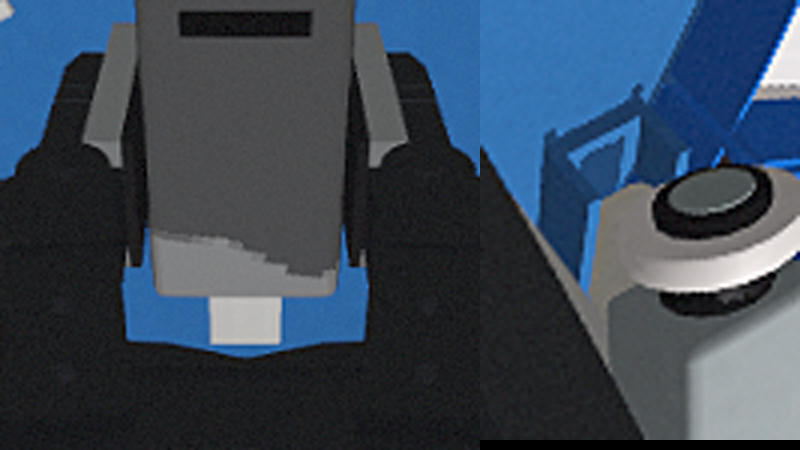

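Run:
```python
from h import *
Rz=Ro.from_euler('z',-25,degrees=True)
x=Ro.from_euler('z',-16.3,degrees=True).apply([1,0,0])
T=Ro.from_rotvec(np.radians(40)*x)
print((T*Rz).as_rotvec(degrees=True))
```

```text
[ 40.2198  -2.6714 -23.9699]
```

send_rows(
  motion=[
    [0,0,0.015,0,0,0,0.022],
    [0,0,0.045,0,0,0,0.022],
    [0,0,0.08,0,0,0,0.022],
    [0,0,0.11,0,0,0,0.022],
    [0.003,0.015,0.13,0,0,0,0.022],
    [0.008,0.035,0.138,0,0,0,0.022],
    [0.014,0.06,0.138,0,0,0,0.022],
    [0.02,0.085,0.138,0,0,0,0.022],
  ],
)

```text
time: 17.32
position: [0.5797, -0.1058, 0.3076]
ee_rot: [-90.1, -0.1, 8.7]
contact_force: [0.1, 1.0, -0.6]
finger_gap: 0.0294
```

send_rows(
  motion=[
    [0.006,0.025,0,0,0,0,0.022],
    [0.012,0.052,0,0,0,0,0.022],
    [0.018,0.08,0,0,0,0,0.022],
    [0.024,0.108,0,0,0,0,0.022],
    [0.03,0.135,0,0,0,0,0.022],
    [0.036,0.16,0,0,0,0,0.022],
    [0.04,0.18,-0.005,0,0,0,0.022],
    [0.043,0.191,-0.01,0,0,0,0.022],
  ],
)

```text
time: 17.98
position: [0.6227, 0.0867, 0.2966]
ee_rot: [-90.0, -0.1, 8.8]
contact_force: [0.2, 0.5, -0.6]
finger_gap: 0.0296
```

send_rows(
  motion=[
    [0,0,-0.005,5,-0.33,-3,0.022],
    [0,0,-0.011,10,-0.67,-6,0.022],
    [0,0,-0.017,15,-1,-9,0.022],
    [0,0,-0.023,20,-1.33,-12,0.022],
    [0,0,-0.029,25,-1.67,-15,0.022],
    [0,0,-0.035,30,-2,-18,0.022],
    [0,0,-0.04,35,-2.33,-21,0.022],
    [0,0,-0.045,40,-2.67,-24,0.022],
  ],
)

```text
time: 18.65
position: [0.6229, 0.0835, 0.2514]
ee_rot: [-50.0, -0.1, -16.5]
contact_force: [0.4, -0.9, -1.7]
finger_gap: 0.0293
```

send_rows(
  motion=[
    [0,0,0,0,0,0,0.022],
    [0,0,0,0,0,0,0.022],
    [0,0,0,0,0,0,0.022],
    [0,0,0,0,0,0,0.022],
    [0,0,0,0,0,0,0.022],
    [0,0,0,0,0,0,0.022],
    [0,0,0,0,0,0,0.022],
    [0,0,0,0,0,0,0.022],
  ],
)

```text
time: 19.32
position: [0.6227, 0.0848, 0.251]
ee_rot: [-50.2, -0.1, -16.2]
contact_force: [-0.2, -0.7, -0.0]
finger_gap: 0.0294
```

Run:
```python
from h import *
import pickle
s=status.sense();print(s['time'],s['position'],s['ee_rot'])
m=vision.camera_model('wrist');f=vision.grab_frame('wrist');pickle.dump(m,open('w8.pkl','wb'))
g=cv2.cvtColor(f,4);cv2.imwrite('pics/w8raw.png',g)
print(proj('wrist',np.array([[.643,.256,.265],[.728,.299,.33]]),m))
x0,y0=np.int32(proj('wrist',np.array([[.66,.265,.265]]),m)[0])-[100,90]; x0=min(max(x0,0),360);y0=min(max(y0,0),240);print(x0,y0)
cv2.imwrite('pics/w8.png',cv2.resize(g[y0:y0+150,x0:x0+200],None,fx=4,fy=4,interpolation=2))
```

```text
19.3167 [0.6227 0.0848 0.251 ] [-50.2368  -0.0587 -16.2482]
[[444.4945 179.832 ]
 [511.7503 254.0825]]
347 103
```

View pics/w8.png

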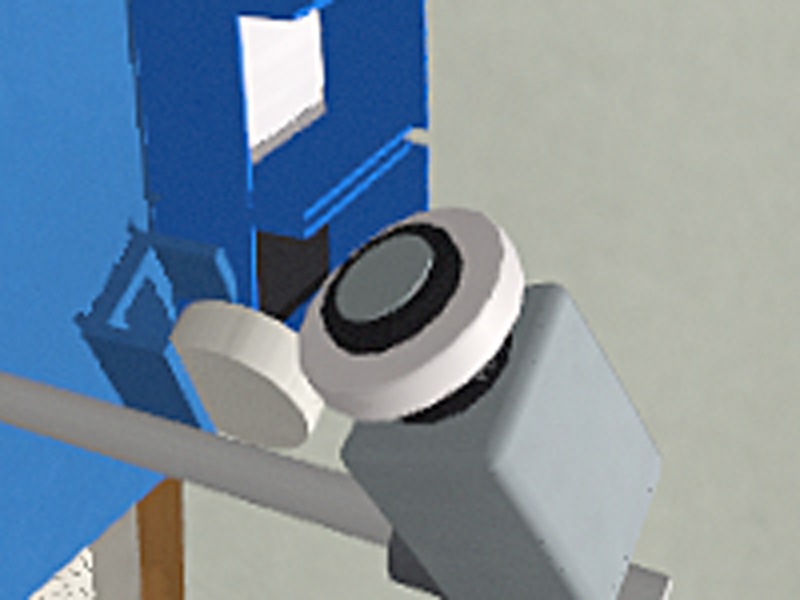

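```bash
cat > fit.py <<'E'
from h import *
import pickle
w2=pickle.load(open('w2.pkl','rb'));w8=pickle.load(open('w8.pkl','rb'))
c=lambda a:cr([a],345,140)[0]
d=lambda a:cr([a],260,90)[0]
obs=[('L','wrist',np.array([442.6,172.6]),w8),('L','wrist',np.array([537.6,337.4]),w2),('L','side',d([122,137]),None),
('M','scene',c([172,86]),None),('M','side',d([126,134]),None),('M','wrist',np.array([447.4,176.9]),w8),
('T','scene',c([315,42]),None),('T','side',d([202,25]),None),('B','scene',c([246,380]),None),('B','side',d([190,365]),None)]
def pts(p):
    x,y,z,ps,a=p; O=np.array([x,y,z]);R=Ro.from_euler('z',ps).as_matrix()
    L=O+R@[-.1,0,-.012]; v=R@[-np.cos(np.radians(25)),0,-np.sin(np.radians(25))]
    return dict(L=L,M=L-a*v,T=np.array([x,y,.33]),B=np.array([x,y,.014]),spot=L+.06*v,v=v)
def f(p):
    q=pts(p);return np.concatenate([proj(k,q[n],m)[0]-uv for n,k,uv,m in obs])
r=least_squares(f,[.728,.299,.277,.47,.01],loss='soft_l1')
q=pts(r.x);print(r.x,np.degrees(r.x[3]));print(f(r.x).reshape(-1,2));print(q)
E
python3 fit.py
```

```text
[0.7286 0.2959 0.2752 0.4042 0.0061] 23.161014198219206
[[ 0.3513 -0.312 ]
 [-0.0176  0.3802]
 [-0.8853  0.463 ]
 [ 0.197  -0.8476]
 [-0.6622 -0.094 ]
 [-0.8386  0.5106]
 [-0.2271 -0.2283]
 [ 0.8939 -0.6365]
 [-0.6018 -0.8542]
 [ 0.1113 -1.1619]]
{'L': array([0.6366, 0.2565, 0.2632]), 'M': array([0.6418, 0.2587, 0.2658]), 'T': array([0.7286, 0.2959, 0.33  ]), 'B': array([0.7286, 0.2959, 0.014 ]), 'spot': array([0.5866, 0.2351, 0.2378]), 'v': array([-0.8333, -0.3565, -0.4226])}
```

```bash
cat > fit2.py <<'E'
from fit import *
import sys
g=cv2.imread('pics/w8raw.png').astype(int)
def glass(g,uv,half=22):
    x0,y0=np.int32(uv)-half; c=g[y0:y0+2*half,x0:x0+2*half].max(2).astype(np.uint8)
    k=cv2.resize(c,None,fx=8,fy=8,interpolation=cv2.INTER_CUBIC)
    b=(k>75).astype(np.uint8)
    n,l,st,ce=cv2.connectedComponentsWithStats(b)
    i=l[half*8,half*8]; mk=(l==i).astype(np.uint8)
    ct=max(cv2.findContours(mk,0,1)[0],key=len)
    e=cv2.fitEllipse(ct); pts=(ct[:,0,:]+.5)/8-.5+[x0,y0]
    return e,pts,(np.array(e[0])+.5)/8-.5+[x0,y0]
e,C,cen=glass(g,[442.6,172.6]);print('glass',e[1],e[2],cen,len(C))
line=cr([[100,425],[200,455],[300,485]],347,103)
S=C[::max(1,len(C)//40)]
def fit_all(useline=True):
    def circ(q,r):
        v=q['v'];a=np.cross(v,[0,0,1]);a/=np.linalg.norm(a);b=np.cross(a,v);t=np.linspace(0,2*np.pi,361)
        return q['L']+r*(np.cos(t)[:,None]*a+np.sin(t)[:,None]*b)
    def F(p):
        q=pts(p[:5]);o=[f(p[:5])[2:]*.7]   # skip manual w8 lens
        pr=proj('wrist',circ(q,p[5]),w8);D=np.linalg.norm(S[:,None]-pr[None],axis=2)
        cc=pr.mean(0);sg=np.sign(np.linalg.norm(S-cc,axis=1)-np.linalg.norm(pr[D.argmin(1)]-cc,axis=1))
        o.append(D.min(1)*sg*.5)
        if useline:
            zz=np.linspace(0,.33,400);pl=proj('wrist',np.c_[np.full(400,p[0]),np.full(400,p[1]),zz],w8)
            for u in line:
                i=np.linalg.norm(pl-u,axis=1).argmin(); i=min(max(i,1),398);t=pl[i+1]-pl[i-1];t/=np.linalg.norm(t);dd=u-pl[i];o.append([t[0]*dd[1]-t[1]*dd[0]])
        return np.concatenate(o)
    r=least_squares(F,[*r0,.011],loss='soft_l1',x_scale=[.01,.01,.01,.05,.01,.01]);return r,F
r0=r.x
for u in(True,False):
    rr,F=fit_all(u);q=pts(rr.x[:5]);print(u,rr.x,'yaw',np.degrees(rr.x[3]),'L',q['L'],'spot',q['spot'],'cost',rr.cost)
    if u: print(F(rr.x)[:18],F(rr.x)[-3:])
fs=cr([[232,328],[347,363],[310,452],[187,415]],345,140)
FP=np.array([[-50,60],[50,60],[50,-60],[-50,-60]])/1000.
for sh in ((.05,.06),(.06,.05)):
    FP=np.array([[-sh[0],sh[1]],[sh[0],sh[1]],[sh[0],-sh[1]],[-sh[0],-sh[1]]])
    h=lambda p:(proj('scene',np.c_[FP@Ro.from_euler('z',p[2]).as_matrix()[:2,:2].T+p[:2],np.full(4,.014)])-fs).ravel()
    z=least_squares(h,[.73,.3,.4]);print('foot',z.x,np.degrees(z.x[2]),z.cost)
E
python3 fit2.py
```

```text
[0.7286 0.2959 0.2752 0.4042 0.0061] 23.161014198219206
[[ 0.3513 -0.312 ]
 [-0.0176  0.3802]
 [-0.8853  0.463 ]
 [ 0.197  -0.8476]
 [-0.6622 -0.094 ]
 [-0.8386  0.5106]
 [-0.2271 -0.2283]
 [ 0.8939 -0.6365]
 [-0.6018 -0.8542]
 [ 0.1113 -1.1619]]
{'L': array([0.6366, 0.2565, 0.2632]), 'M': array([0.6418, 0.2587, 0.2658]), 'T': array([0.7286, 0.2959, 0.33  ]), 'B': array([0.7286, 0.2959, 0.014 ]), 'spot': array([0.5866, 0.2351, 0.2378]), 'v': array([-0.8333, -0.3565, -0.4226])}
glass (126.07904815673828, 224.03738403320312) 51.757633209228516 [442.7372 172.1091] 501
True [0.727  0.2983 0.275  0.4335 0.0068 0.0123] yaw 24.83840379747349 L [0.6362 0.2563 0.263 ] spot [0.5869 0.2335 0.2376] cost 2.3802613697458863
[-0.0478 -0.0503 -0.688   0.4063  0.1698 -0.6125 -0.4727 -0.09   -0.505
  0.3317 -0.0901 -0.5272  0.0662 -0.5742 -0.3437 -1.0019 -0.408  -0.9797] [ 0.1312 -0.0471 -0.3543]
False [0.7279 0.2966 0.2749 0.413  0.0067 0.0124] yaw 23.66535163656372 L [0.6363 0.2565 0.2629] spot [0.5865 0.2347 0.2375] cost 2.0983113366295223
foot [0.7499 0.3011 0.4248] 24.338360570084838 1.1162593288649303
foot [0.7495 0.3007 0.4   ] 22.91653719679267 37.11579875999904
```

```bash
cat > tgt.py <<'E'
from h import *
def target(spot,yaw,off=(.0455,-.0183,0),back=0):
    R=Ro.from_euler('xyz',[-90,-25,yaw],degrees=True); v=R.apply([1,0,0])
    return np.array(spot)-R.apply(off)-back*v,R
def rel(p,R):
    s=status.sense();C=Ro.from_euler('xyz',s['ee_rot'],degrees=True)
    return p-np.array(s['position']),(R*C.inv()).as_rotvec(degrees=True)
E
python3 - <<'E'
from tgt import *
for b in(.1,.0):
    p,R=target([.5868,.234,.2377],24.5,back=b);print(p,*rel(p,R))
E
```

```text
[0.4738 0.1825 0.1596] [-0.1489  0.0979 -0.0913] [-37.7147 -26.9801  29.8584]
[0.5563 0.2201 0.2019] [-0.0664  0.1354 -0.049 ] [-37.7147 -26.9801  29.8584]
```

send_rows(
  motion=[
    [-0.008,0.006,0,-2.5,-1.8,2,0.022],
    [-0.018,0.012,0,-5,-3.6,4,0.022],
    [-0.03,0.02,0,-8,-5.7,6.3,0.022],
    [-0.042,0.028,0,-11,-7.8,8.7,0.022],
    [-0.054,0.036,0,-14,-10,11.1,0.022],
    [-0.066,0.044,0,-17,-12.1,13.4,0.022],
    [-0.078,0.052,0,-20,-14.3,15.8,0.022],
    [-0.09,0.06,-0.005,-23,-16.4,18.2,0.022],
  ],
)

```text
time: 20.03
position: [0.5326, 0.1448, 0.2467]
ee_rot: [-71.9, -18.8, 6.0]
contact_force: [-0.0, -0.3, -0.7]
finger_gap: 0.0292
```

Run:
```python
from tgt import *
p,R=target([.5868,.234,.2377],24.5,back=.1);print(status.sense()['time'],*rel(p,R))
```

```text
20.0333 [-0.0588  0.0378 -0.0871] [-14.6029 -10.3689  11.5648]
```

send_rows(
  motion=[
    [-0.01,0.006,-0.012,-2.5,-1.8,2,0.022],
    [-0.02,0.013,-0.026,-5,-3.6,4,0.022],
    [-0.03,0.02,-0.042,-7.5,-5.3,6,0.022],
    [-0.04,0.027,-0.058,-10,-7.1,8,0.022],
    [-0.05,0.033,-0.073,-12.5,-8.9,10,0.022],
    [-0.059,0.038,-0.087,-14.6,-10.4,11.6,0.022],
    [-0.059,0.038,-0.087,-14.6,-10.4,11.6,0.022],
    [-0.059,0.038,-0.087,-14.6,-10.4,11.6,0.022],
  ],
)

```text
time: 20.7
position: [0.473, 0.1831, 0.1585]
ee_rot: [-89.7, -24.8, 24.3]
contact_force: [0.4, -0.8, -0.4]
finger_gap: 0.0292
```

Run:
```python
from tgt import *
m=vision.camera_model('wrist')
print(proj('wrist',np.array([[.6363,.2565,.2632]]),m))
p,R=target([.5868,.234,.2377],24.5,back=.0);print(status.sense()['time'],*rel(p,R))
```

```text
[[276.9791 483.4365]]
20.7 [0.0833 0.037  0.0434] [-0.1473 -0.2937  0.0536]
```

send_rows(
  motion=[
    [0.008,0.0035,0.004,0,0,0,0.022],
    [0.02,0.009,0.0105,0,0,0,0.022],
    [0.035,0.0155,0.018,-0.1,-0.1,0,0.022],
    [0.05,0.022,0.026,-0.1,-0.2,0,0.022],
    [0.064,0.028,0.033,-0.1,-0.3,0.1,0.022],
    [0.076,0.034,0.04,-0.1,-0.3,0.1,0.022],
    [0.082,0.0365,0.043,-0.1,-0.3,0.1,0.022],
    [0.083,0.037,0.0434,-0.1,-0.3,0.1,0.022],
  ],
)

```text
time: 21.37
position: [0.559, 0.2194, 0.2039]
ee_rot: [-90.0, -25.3, 24.4]
contact_force: [0.1, -0.5, 0.2]
finger_gap: 0.0292
```

send_rows(
  motion=[
    [0,0,0,0,0,0,0.022],
    [0,0,0,0,0,0,0.022],
    [0,0,0,0,0,0,0.022],
    [0,0,0,0,0,0,0.022],
    [0,0,0,0,0,0,0.022],
    [0,0,0,0,0,0,0.022],
    [0,0,0,0,0,0,0.022],
    [0,0,0,0,0,0,0.022],
  ],
)

```text
time: 22.03
position: [0.5566, 0.2195, 0.2021]
ee_rot: [-90.0, -25.1, 24.5]
contact_force: [-0.1, -0.4, -0.6]
finger_gap: 0.0291
```

Run:
```python
from tgt import *
s=status.sense();print(s['time'],s['position'],s['ee_rot'],s['finger_gap'])
p,R=target([.5868,.234,.2377],24.5);print(*rel(p,R))
C=Ro.from_euler('xyz',s['ee_rot'],degrees=True);tip=np.array(s['position'])+C.apply([.0455,-.0183,0]);print('tip',tip)
f=vision.grab_frame('scene');g=vision.grab_frame('side')
L=np.array([.6363,.2565,.2632])
print('scene',(proj('scene',np.array([tip,L]))-[350,140]+.5)*6-.5,'side',(proj('side',np.array([tip,L]))-[250,90]+.5)*6-.5+[400,0])
c=lambda im,x,y,w,h:cv2.cvtColor(cv2.resize(im[y:y+h,x:x+w],None,fx=6,fy=6,interpolation=2),4)
cv2.imwrite('pics/f9.png',np.hstack([c(f,350,140,66,90)[:, :400] if 0 else np.pad(c(f,350,140,66,90),((0,0),(0,4),(0,0))),c(g,250,90,66,90)]))
```

```text
22.0333 [0.5566 0.2195 0.2021] [-90.0301 -25.1144  24.5008] 0.02914796054034439
[-0.0003  0.0006 -0.0002] [-0.0226  0.1154  0.012 ]
tip [0.587  0.2333 0.238 ]
scene [[106.9587 140.7563]
 [217.4149 125.3536]] side [[567.1367 287.3743]
 [637.3601 208.6625]]
```

View pics/f9.png

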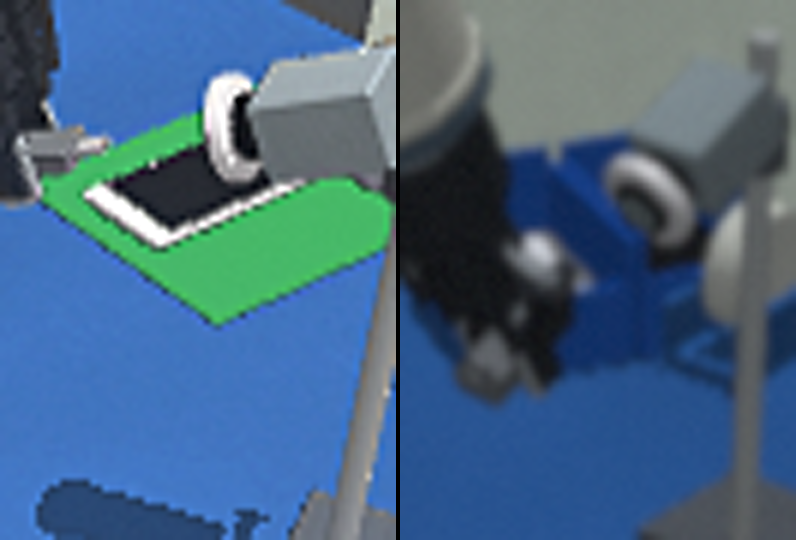

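Run:
```python
from tgt import *
s=status.sense();C=Ro.from_euler('xyz',s['ee_rot'],degrees=True);p=np.array(s['position'])
def P(x,y,z): return p+C.apply([x+.0005-.001+0, -.0183+.007-z, y])  # dongle coords
K={'tipT+':(45,6,9.3),'tipT-':(45,-6,9.3),'tipB-':(45,-6,4.7),'rootT+':(30,6,9.3),'rootB-':(30,-6,4.7),'bT+':(30,15,14),'bT-':(30,-15,14),'bB-':(30,-15,0),'backT-':(-30,-15,14)}
for k,v in K.items():
    X=P(*np.array(v)/1000);print(k,((proj('scene',X)-[350,140]+.5)*6-.5)[0].round(0),((proj('side',X)-[250,90]+.5)*6-.5+[400,0])[0].round(0))
im=cv2.imread('pics/f9.png').max(2)
print(im[225:310:8,500:620:8])
print(im[120:170:6,20:130:6])
```

```text
tipT+ [108. 131.] [556. 282.]
tipT- [100. 143.] [573. 289.]
tipB- [103. 151.] [576. 295.]
rootT+ [ 81. 135.] [538. 302.]
rootB- [ 76. 154.] [558. 315.]
bT+ [ 84. 119.] [523. 290.]
bT- [ 64. 147.] [565. 308.]
bB- [ 73. 171.] [573. 327.]
backT- [-40. 162.] [491. 391.]
[[ 27  42  78 100 103 104  95  88  87  87  87  87  87  96 117]
 [ 29  35  56 108 141 135 109  92  87  88  87  88  87  86  95]
 [ 38  52  58 130 191 189 144 103  90  86  86  86  86  87  88]
 [ 47  85  92 143 195 210 180 125  98  89  87  88  87  86  88]
 [ 41  81 113 143 167 190 189 138  93  91  90  87  88  86  86]
 [ 29  48  91 122 140 153 152 107  69  76  91  90  86  86  87]
 [ 22  29  49  83 111 120 113  89  56  63  97  99  89  88  95]
 [ 24  23  34  46  66  86  94  81  52  78 123 123 107 107 112]
 [ 24  25  30  40  44  58  61  56  47  78 134 133 120 118 118]
 [ 26  28  33  41  33  35  38  39  37  64 101 106 108 106 104]
 [ 25  35  57  56  28  23  26  30  27  60  92 101 101 102 103]]
[[ 46  42  39  36   9 149 198 194 193 190 190 189 186 185 184 184 184 185
  184]
 [ 45  44  46  44  39  76 174 176 160 144 157 190 188 185 186 186 185 187
  187]
 [ 86  86 115 116 112 114 142 140 130 143 144 159 186 185 192 190 189 191
  193]
 [196 109 143 147 145 141 133 130 131 131 146 169 204 209 168 193 196 203
  166]
 [204 153 137 136 137 136 136 132 142 132 204 221 218 226 142 166 165 163
  179]
 [146 148 137 143 142 144 141 154 133 146 163 161 149 152 153 184 178 196
  192]
 [131 176  99  90  91  94  91 106 125 111 113 126 159 156 194 189 190 185
  186]
 [ 94 192 116  72  75  75  73  72 127 126 169 178 193 192 186 183 186 187
  191]
 [ 85 148 167  88  88  90  89  83 118 156 194 192 186 184 187 189 195 199
  216]]
```

```bash
cat >> fit2.py <<'E'
print('---')
e2,C2,cen2=glass(cv2.imread('pics/w2raw.png').astype(int),[537.6,337.4],20);print(e2[1],cen2)
print(tri([('wrist',cen,w8),('wrist',cen2,w2)],(.636,.256,.263)), proj('wrist',np.array([[.6363,.2565,.2632]]),w2),proj('wrist',np.array([[.6363,.2565,.2632]]),w8))
E
python3 fit2.py | sed -n '/---/,$p'
```

```text
---
(80.31975555419922, 173.60147094726562) [537.7864 337.532 ]
(array([0.637 , 0.2577, 0.2625]), array([ 0.0073, -0.0922, -0.0703,  0.0873])) [[537.7205 337.5128]] [[442.9393 171.9279]]
```

Run:
```python
from cell import status, env
s=status.sense();print(s['time'],s['qd'],s['contact_force'],s['finger_gap']);print(env.close_job())
```

```text
22.1333 [-0.05855863 -0.00603065 -0.07421044  0.06545577  0.05819951  0.06312587] [-0.22528153 -0.76177531 -1.15310772] 0.02913410344564238
the job is handed in; nothing more can be done
None
```

I did the job in the order asked and handed it in at 22.1 s of the 72 s allowed. The dongle was held still at the camera spot at that point; the hand-in gave no verdict.

- **Clamp:** I swung it onto the dongle and let it press under its own weight with the fingers open for about 3 s. I then swung it back past upright. A later picture showed it still open.
- **Dongle:** I gripped it by the free middle of its sides and lifted it straight up. It stayed in the grip at a 29 mm opening throughout. I didn't touch the other things on the bench.
- **Position:** The plug tip works out at (0.587, 0.233, 0.238) m, about 1 mm from the estimated spot. The commanded angles were met within about 0.15°. No outside force above sensor noise showed at the end.
- **Lens position:** Two separate estimates of the lens position agreed to about 1.5 mm.
- **Camera direction:** This is the least certain figure. Estimates ran from 23.2° to 24.8°, with a rougher early one of 27°. I used 24.5°, which the stand's foot plate (24.3°) supported.
- **Final look:** The scene camera showed the plug tip within about 1.5 mm of where it should be. The side camera could not confirm it, because the gripper finger hid the plug.

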